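# Put the dried filter cartridges back in their colour-coded trays

### The job

The rinsed filter cartridges have dried on the draining mat: stand each of the four clean, white-pleated ones upright in the open tray whose label has the colour of its end caps, setting it down rather than dropping it. Leave the stained brown cartridge and the glass jar where they are on the mat.

Things in the scene. Friction and masses are not known exactly. Their poses are not given: they have to be found in the camera images.
- filter_red_center (a point): clean filter cartridge with red end caps and white pleats, standing on the draining mat: a plain cylinder 48 mm across, 90 mm tall, about 90 g, loose; the point is its centre, half-way up (45 mm above its foot), z along its axis; can be gripped anywhere on its side
- filter_yellow_center (a point): clean filter cartridge with yellow end caps and white pleats, standing on the draining mat: a plain cylinder 48 mm across, 90 mm tall, about 90 g, loose; the point is its centre, half-way up (45 mm above its foot), z along its axis; can be gripped anywhere on its side
- filter_green_center (a point): clean filter cartridge with green end caps and white pleats, standing on the draining mat: a plain cylinder 48 mm across, 90 mm tall, about 90 g, loose; the point is its centre, half-way up (45 mm above its foot), z along its axis; can be gripped anywhere on its side
- filter_blue_center (a point): clean filter cartridge with blue end caps and white pleats, standing on the draining mat: a plain cylinder 48 mm across, 90 mm tall, about 90 g, loose; the point is its centre, half-way up (45 mm above its foot), z along its axis; can be gripped anywhere on its side
- tray_red: open shallow tray of translucent plastic with a tilted red label on its front edge (+x, away from the robot); it does not move; 130 mm long (x) by 120 mm wide (y), 32 mm high, walls and floor 3 mm thick, so 124 x 114 mm inside, rim 3 mm wider all round; origin at the centre of its underside, the inner floor 3 mm above it; x and y along its sides
- tray_yellow: open shallow tray of translucent plastic with a tilted yellow label on its front edge (+x, away from the robot); it does not move; 130 mm long (x) by 120 mm wide (y), 32 mm high, walls and floor 3 mm thick, so 124 x 114 mm inside, rim 3 mm wider all round; origin at the centre of its underside, the inner floor 3 mm above it; x and y along its sides
- tray_green: open shallow tray of translucent plastic with a tilted green label on its front edge (+x, away from the robot); it does not move; 130 mm long (x) by 120 mm wide (y), 32 mm high, walls and floor 3 mm thick, so 124 x 114 mm inside, rim 3 mm wider all round; origin at the centre of its underside, the inner floor 3 mm above it; x and y along its sides
- tray_blue: open shallow tray of translucent plastic with a tilted blue label on its front edge (+x, away from the robot); it does not move; 130 mm long (x) by 120 mm wide (y), 32 mm high, walls and floor 3 mm thick, so 124 x 114 mm inside, rim 3 mm wider all round; origin at the centre of its underside, the inner floor 3 mm above it; x and y along its sides
- used_center (a point): stained old cartridge with brown pleats and dull dark-blue end caps, lying on its side on the same mat; 48 mm across, 90 mm long, loose; the point is its centre, 24 mm above the mat, x along its length; to be left alone
- jar_center (a point): narrow glass jar with a pale grey metal twist cap, black O-rings inside, standing on the same mat; 44 mm across, 98 mm tall, loose; the point is its centre, half-way up, z upwards; to be left alone
Mind the look-alikes: they are no part of the job. Leave any purple look-alike of the tray_yellow alone.

How it is judged:
At the end, for the whole second after the job is handed in: Each clean cartridge stands upright (0.1 rad) on the floor of the tray of its colour, wholly inside: centre within 42 mm (x) and 37 mm (y) of the tray's and 43 to 53 mm above its underside, at rest. Stained cartridge and jar moved under 20 mm, jar never tipped, nothing dropped over 35 mm (x of filter_red_center in the frame of tray_red between -0.042 and 0.042 m and y of filter_red_center in the frame of tray_red between -0.037 and 0.037 m and z of filter_red_center in the frame of tray_red between 0.043 and 0.053 m and angle between the z axis of filter_red_center and the z axis of tray_red, either way round below 0.1 rad and linear speed of each of filter_red, filter_yellow, filter_green, filter_blue below 0.02 m/s and x of filter_yellow_center in the frame of tray_yellow between -0.042 and 0.042 m and y of filter_yellow_center in the frame of tray_yellow between -0.037 and 0.037 m and z of filter_yellow_center in the frame of tray_yellow between 0.043 and 0.053 m and angle between the z axis of filter_yellow_center and the z axis of tray_yellow, either way round below 0.1 rad and x of filter_green_center in the frame of tray_green between -0.042 and 0.042 m and y of filter_green_center in the frame of tray_green between -0.037 and 0.037 m and z of filter_green_center in the frame of tray_green between 0.043 and 0.053 m and angle between the z axis of filter_green_center and the z axis of tray_green, either way round below 0.1 rad and x of filter_blue_center in the frame of tray_blue between -0.042 and 0.042 m and y of filter_blue_center in the frame of tray_blue between -0.037 and 0.037 m and z of filter_blue_center in the frame of tray_blue between 0.043 and 0.053 m and angle between the z axis of filter_blue_center and the z axis of tray_blue, either way round below 0.1 rad); the robot touches nothing.
It fails at once if a clean cartridge is dropped from more than about 35 mm above the surface ((height (world z) of filter_red_center above 0.085 m and contact force between filter_red and anything else below 0.001 N) or (height (world z) of filter_yellow_center above 0.085 m and contact force between filter_yellow and anything else below 0.001 N) or (height (world z) of filter_green_center above 0.085 m and contact force between filter_green and anything else below 0.001 N) or (height (world z) of filter_blue_center above 0.085 m and contact force between filter_blue and anything else below 0.001 N)).
It fails at once if the stained cartridge is moved by more than 20 mm (distance of used_center from where it was at the start of the episode above 0.02 m).
It fails at once if the glass jar is moved by more than 20 mm (distance of jar_center from where it was at the start of the episode above 0.02 m).
It fails at once if the glass jar is tipped over (angle between jar_center's own z axis and vertical above 0.5 rad).
It also fails if it takes over 118 s, if anything falls off the work surface, if the arm or the gripper's body presses on something with over 40 N, if the wrist force passes 120 N, or if a joint passes its speed limit or range.

### The arm

A 6-joint arm with a two-finger parallel gripper is mounted at the origin on the work surface. World frame = base frame: x ahead of the robot, y to its left, z up, the work surface at z = 0. Lengths are in m, angles in rad, forces in N, time in s.
With the tool pointing down it reaches from about 0.35 to 0.775 m from the base axis. Payload 7.3 kg.
Tool frame: the origin (TCP) lies on the centre line of the jaws, within the pads' length; the fingertips stand 25 mm ahead of it and the grasp point (between the pads) lies 6 mm ahead of it; z points along the fingers, y is the line along which they close (so a half turn about z gives the same grasp; the last joint's range is limited). The gripper opens to 92 mm and grips with 3 to 60 N. Pads are 19 mm wide; open, the fingers measure 130 mm over their backs; the gripper's body (75 mm by 190 mm) begins 47 mm behind the grasp point.
Start: joints at [-1.373, 0.342, 1.524, -0, 1.275, -0.146], TCP at [0.177, -0.494, 0.252] pointing down, gripper open.
Joint ranges: [-2.53, 2.53], [-0.77, 2.02], [0.04, 2.7], [-1, 4.14], [0.28, 2.66], [-3.11, 3.11]. Speed limits (rad/s): [2.57, 2.57, 3.14, 3.14, 3.14, 3.14].

### API

Orientations are given as [roll, pitch, yaw] about the fixed x, y, z axes, in that order (R = Rz(yaw) Ry(pitch) Rx(roll)).
In Python, from cell import status, read_camera, camera_info, ticket, models gives the robot as it stands.
- The arm moves only by the tool send_rows, never from a script. Its argument "plan" is a list of rows, each an object with "offset": the shift along the tool's x, y, z in mm, a list of three; "yaw": the turn about the tool's z in rad. In form: [{"offset": [dx, dy, dz], "yaw": yaw}, ...]. A call has 1 to 20 rows; each row shifts and turns the commanded pose from where the row before left it, along the tool's axes as they then stand; what a row does not reach is not made up. A row lasts 1/10 s, in which the tool goes at most 50 mm and 8.59 degrees, less where a joint would pass 70% of its speed; a pose out of reach is approached as far as the arm can. A call is refused whole if a number of a shift passes 50 or a number of a turn 0.15, either way. A call with a gripper value outside its range is refused whole. "hand" is the closure, from 0 (fully open) to 1 (shut), set as the call begins (left out, the last holds). The fingers move at their own pace and stop on an object; "squeeze" is the grip in N (left out, the last holds). Time passes only in rows, so rows that do not move let the fingers close. It gives the time, the measured TCP pose, the force, the opening and the grip force at its end, in the units of the state.
- status.observe(): the state, without advancing time (a new reading comes with each control period).
- read_camera(name): name is "scene" or "side" or "wrist"; returns the picture (480x640x3 uint8, red, green, blue); there is no depth.
- camera_info(name): a dict with "vfov" (degrees; the focal length in pixels is half the picture's height over the tangent of half this angle, whatever the lens; pixels are square), "cx", "cy" (the principal point, pixels), "origin" and "attitude" of the camera in the world. Camera axes: x right, y down, z forward; pixel columns grow to the right and rows downward; lengths in m; the calibration is good to about 2 mm. A picture is of the moment at which its call begins: read the wrist's pose just before it. camera_info takes no time and is no camera call; for the wrist camera it gives the pose at the moment of the call.
- ticket.hand_in(): hands the job in; it is judged then, once.
Trained networks look in the newest picture that a camera, given by its name, has taken for a name from the list of things; names that differ only in an ending like _2 or _b are one class to them, and where a whole thing is asked for, a point or a joint stands for the part that bears it (a point fixed in the world has none). Each returns a list of dicts, best first, with "conf" (0 to 1); they miss things now and then, are a little off and sometimes report something else, mostly with a low value. They report only what shows in the picture. A call takes as long as a camera call. They do not tell look-alikes from the thing itself.
- models.regions_of(camera, label): "mask" (480x640 bool, what is visible of it) and "extent" ([left, top, right, bottom] in pixels, round what is visible of it).
The state is a dict: "time": time; "qpos": joint angles; "qvel": joint speeds; "joint_efforts": joint torques, N m; "tool_pos": TCP position; "tool_rot": TCP orientation; "contact_force": force on the tool from outside, world axes, zero at the start; "torque": the same for the moment, N m; "opening": finger opening in m; "grip_force": force on a finger pad.
Only numpy, scipy, OpenCV 4.12 (cv2) and the standard library are available. Lean on these libraries where they do the work, as an engineer would, in place of code of your own. Each camera call takes 0.05 s, during which the arm holds its last target. There are 200 camera calls.

## Working session

There is one attempt and no reset: what is moved stays moved. The work goes in short steps, Python scripts to look and compute and a tool call to move; the robot and the scene stay as the last step left them, time stands still between calls to the robot, and variables do not carry over. Pictures are saved under pics/ and viewed, at most 14 in all, crops included, and the job is handed in when it is done.

Besides the shell and the picture viewer there is one more tool, called after "Request:" as name([rows], argument=value, ...), one row to a line, values as JSON. send_rows: Moves the arm, as the interface text tells. Its arguments: {"type":"object","properties":{"plan":{"type":"array"},"hand":{"type":"number"},"squeeze":{"type":"number"}},"required":["plan"]}

```bash
mkdir -p pics
python3 - <<'E'
from cell import status, read_camera, camera_info, models
import cv2
s=status.observe();print({k:s[k] for k in('time','tool_pos','tool_rot','opening')})
for c in('scene','side'):
    i=read_camera(c);cv2.imwrite(f'pics/{c}0.png',i[:,:,::-1]);print(c,camera_info(c))
E
```

```text
{'time': 0.0, 'tool_pos': array([ 0.17691478, -0.49390016,  0.25105179]), 'tool_rot': array([-3.14006715e+00, -2.37838555e-04,  3.43814573e-01]), 'opening': 0.09209125368366274}
scene {'vfov': 51.47298279149466, 'cx': 316.0917612398609, 'cy': 244.55147846068536, 'origin': array([1.09373397, 0.25485516, 0.93571228]), 'attitude': array([-2.47577944,  0.00861703,  1.81017162])}
side {'vfov': 42.51195187741893, 'cx': 325.3056569204962, 'cy': 240.57532770788757, 'origin': array([-0.10692066,  0.95225768,  1.21342876]), 'attitude': array([-2.40454712, -0.01065086, -2.5794275 ])}
```

View pics/scene0.png

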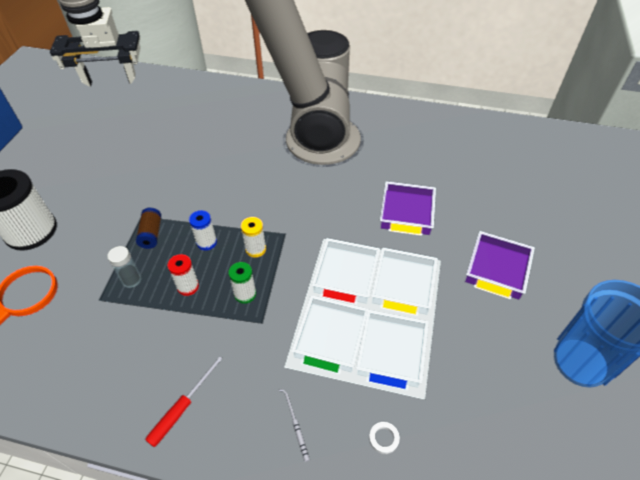

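View pics/side0.png

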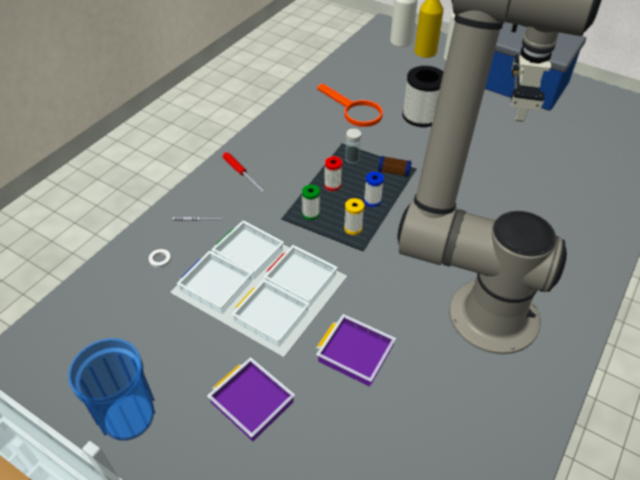

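The clean filters stand on the mat: red (183,275), blue (203,230), yellow (253,237), green (242,282). The jar is at (123,267) and the stained cartridge at (148,228). The 2x2 tray block has red (340,270), yellow (405,280), green (328,335) and blue (392,347). The purple look-alikes are at the right. Next I'll fit the positions.

```bash
cat > h.py <<'E'
from cell import status, read_camera, camera_info, models
import numpy as np, cv2
from scipy.optimize import minimize
from scipy.spatial.transform import Rotation as R
def proj(ci,P):
    f=240/np.tan(np.radians(ci['vfov']/2))
    q=(np.asarray(P)-ci['origin'])@R.from_euler('xyz',ci['attitude']).as_matrix()
    return np.c_[ci['cx']+f*q[:,0]/q[:,2],ci['cy']+f*q[:,1]/q[:,2]]
def ray(ci,uv,z):
    f=240/np.tan(np.radians(ci['vfov']/2))
    d=R.from_euler('xyz',ci['attitude']).as_matrix()@[(uv[0]-ci['cx'])/f,(uv[1]-ci['cy'])/f,1]
    return (ci['origin']+d*(z-ci['origin'][2])/d[2])[:2]
a=np.linspace(0,2*np.pi,40)
def cyl(x,y,r,z0,z1): return np.array([[x+r*np.cos(t),y+r*np.sin(t),z] for z in(z0,z1) for t in a])
def ext(p): return np.r_[p.min(0),p.max(0)]
def fitcyl(obs,r,z0,z1):  # obs: list of (ci, extent)
    x0=ray(obs[0][0],(np.array(obs[0][1][:2])+obs[0][1][2:])/2,(z0+z1)/2)
    g=lambda v:sum(np.abs(ext(proj(c,cyl(*v,r,z0,z1)))-e).sum() for c,e in obs)
    m=minimize(g,x0,method='Nelder-Mead');return m.x,m.fun
E
python3 - <<'E'
from h import *
ci={c:camera_info(c) for c in('scene','side')}
ob={}
names=['filter_red_center','filter_yellow_center','filter_green_center','filter_blue_center','jar_center','used_center','tray_red','tray_yellow','tray_green','tray_blue']
for n in names:
  obs=[]
  for c in ci:
    for d in models.regions_of(c,n)[:2]:
        e=d['extent'];print(n,c,round(d['conf'],2),e,end=' ')
        ctr=ray(ci[c],((e[0]+e[2])/2,(e[1]+e[3])/2),.03 if 'tray' in n else .045);print(ctr.round(3))
        if d['conf']>.5 and not any(o[0] is ci[c] for o in obs): obs.append((ci[c],np.array(e)))
  if n[:3] in('fil','jar') and obs: print('  FIT',*[fitcyl(obs if k<0 else [obs[k]],.024 if n[0]=='f' else .022,.003,.093 if n[0]=='f' else .101) for k in([-1,0,1] if len(obs)>1 else [0])])
# block corners by hand (scene): rim height
for uv in[(322,240),(440,258),(425,395),(288,370)]: print(ray(ci['scene'],uv,.0).round(3),ray(ci['scene'],uv,.032).round(3))
E
```

```text
filter_red_center scene 0.73 [170.2, 255.0, 203.2, 294.8] [ 0.562 -0.173]
filter_red_center side 0.7 [323.7, 156.2, 341.4, 192.1] [ 0.566 -0.178]
  FIT (array([ 0.56348113, -0.172323  ]), np.float64(4.966472797663727)) (array([ 0.56792156, -0.17034599]), np.float64(3.763535799939035)) (array([ 0.5636525 , -0.17326532]), np.float64(0.7483320851311248))
filter_yellow_center scene 0.65 [241.0, 216.5, 266.8, 258.5] [ 0.429 -0.063]
  FIT (array([ 0.43358609, -0.06069815]), np.float64(1.7113716481171082))
filter_green_center scene 0.76 [228.1, 263.6, 254.1, 303.9] [ 0.557 -0.05 ]
filter_green_center side 0.73 [301.8, 185.4, 321.2, 224.9] [ 0.548 -0.041]
  FIT (array([ 0.55395759, -0.04733713]), np.float64(13.649494171105431)) (array([ 0.55682397, -0.04630146]), np.float64(3.561067813773434)) (array([ 0.54381461, -0.03214125]), np.float64(4.1752267642822005))
filter_blue_center scene 0.82 [190.2, 210.5, 215.5, 249.7] [ 0.435 -0.186]
filter_blue_center side 0.6 [363.5, 170.1, 384.6, 207.0] [ 0.438 -0.19 ]
  FIT (array([ 0.4361134 , -0.18366247]), np.float64(6.759595455503899)) (array([ 0.435
[... 782 characters left out ...]
5 -0.054]
tray_red side 0.97 [264.7, 245.9, 335.5, 304.6] [0.446 0.168]
tray_yellow scene 0.82 [369.4, 244.7, 439.3, 317.6] [0.459 0.29 ]
tray_yellow scene 0.81 [383.7, 181.5, 434.0, 235.8] [0.244 0.273]
tray_yellow side 0.74 [205.5, 361.8, 294.2, 442.7] [0.344 0.508]
tray_yellow side 0.6 [232.6, 282.4, 311.9, 346.7] [0.435 0.301]
tray_green scene 0.88 [296.4, 292.8, 366.8, 373.5] [0.619 0.163]
tray_green side 0.63 [215.0, 221.3, 284.4, 277.1] [0.602 0.166]
tray_blue scene 0.55 [356.9, 310.7, 428.9, 386.8] [0.625 0.289]
tray_blue side 0.61 [177.5, 249.4, 250.3, 314.5] [0.611 0.299]
[0.365 0.083] [0.39  0.089]
[0.354 0.364] [0.379 0.36 ]
[0.691 0.365] [0.705 0.361]
[0.704 0.094] [0.717 0.099]
```

Request:
send_rows([
  {"offset": [0, 0, 0], "yaw": 0.115},
  {"offset": [0, 0, 0], "yaw": 0.115},
  {"offset": [0, 0, 0], "yaw": 0.114},
  {"offset": [26, -31, 0], "yaw": 0},
  {"offset": [26, -31, 0], "yaw": 0},
  {"offset": [26, -31, 0], "yaw": 0},
  {"offset": [26, -31, 0], "yaw": 0},
  {"offset": [26, -31, 0], "yaw": 0},
  {"offset": [26, -31, 0], "yaw": 0},
  {"offset": [26, -31, 0], "yaw": 0},
  {"offset": [26, -31, 0], "yaw": 0},
  {"offset": [26, -31, 0], "yaw": 0},
  {"offset": [26, -31, 0], "yaw": 0},
  {"offset": [0, 0, 0], "yaw": 0},
  {"offset": [0, 0, 0], "yaw": 0},
], hand=0, squeeze=25)

```text
time: 2.6
tool_pos: [0.4372, -0.1838, 0.2516]
tool_rot: [3.141, 0.0, 0.002]
contact_force: [-0.4, -0.2, -0.4]
opening: 0.0918
grip_force: 0.0
```

Run:
```python
from h import *
s=status.observe();print(s['time'],s['tool_pos'],s['tool_rot'])
ci=camera_info('wrist');i=read_camera('wrist');cv2.imwrite('pics/w1.png',i[:,:,::-1]);print(ci)
for n in['blue','red','yellow','green']:
  for d in models.regions_of('wrist',f'filter_{n}_center')[:1]:
    e=np.array(d['extent']);print(n,round(d['conf'],2),e,fitcyl([(ci,e)],.024,.003,.093))
```

```text
2.6 [ 0.43722284 -0.1838148   0.25163487] [3.14123403e+00 3.70307198e-04 2.26393143e-03]
{'vfov': 67.09414630824259, 'cx': 316.029336495961, 'cy': 237.4487171930561, 'origin': array([ 0.52245372, -0.18211363,  0.38420281]), 'attitude': array([ 2.82594047e+00, -8.33574617e-04, -1.56806536e+00])}
red 0.59 [277.9  19.2 341.4 102.1] (array([ 0.56568657, -0.17709928]), np.float64(5.833121088957132))
yellow 0.56 [148.5 189.2 226.3 261.3] (array([ 0.42929903, -0.0654415 ]), np.float64(5.124308918012673))
green 0.88 [ 97.4  35.8 200.6 110.2] (array([ 0.55485914, -0.04565846]), np.float64(0.6531641477098873))
```

View pics/w1.png

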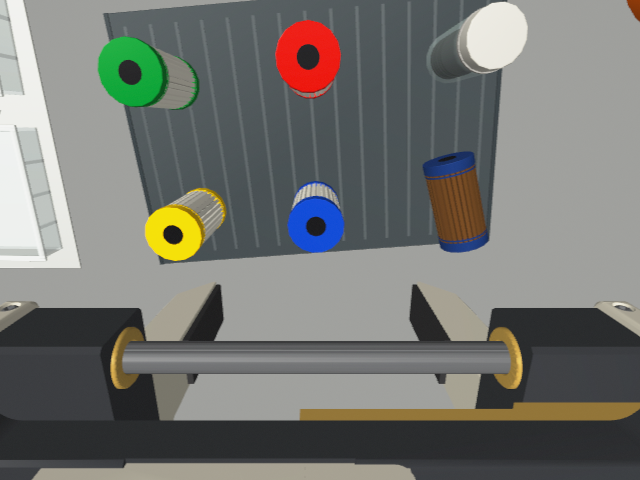

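Run:
```python
from h import *
ci=camera_info('wrist')
for n,uv in dict(blue=(316,225),red=(308,57),yellow=(173,235),green=(130,72),jar=(492,38)).items(): print(n,ray(ci,uv,.093).round(4))
for e in((288,181,344,252),): print(fitcyl([(ci,np.array(e))],.024,.003,.093))
print(proj(ci,[[.4372,-.1838,.0]]))
```

```text
blue [ 0.4376 -0.1841]
red [ 0.5648 -0.1785]
yellow [ 0.429  -0.0633]
green [ 0.555  -0.0473]
jar [ 0.577  -0.3107]
(array([ 0.4373895 , -0.18413652]), np.float64(2.6718162094495312))
[[315.70268763 201.47074648]]
```

Request:
send_rows([
  {"offset": [0, 0, 40]},
  {"offset": [0, 0, 40]},
  {"offset": [0, 0, 40]},
  {"offset": [0, 0, 30]},
  {"offset": [0, 0, 20]},
  {"offset": [0, 0, 10]},
  {"offset": [0, 0, 0]},
  {"offset": [0, 0, 0]},
])

```text
schema error: expected keys offset, yaw
```

Request:
send_rows([
  {"offset": [0, 0, 0]},
  {"offset": [0, 0, 0]},
  {"offset": [0, 0, 0]},
  {"offset": [0, 0, 0]},
  {"offset": [0, 0, 0]},
  {"offset": [0, 0, 0]},
  {"offset": [0, 0, 0]},
  {"offset": [0, 0, 0]},
], hand=1, squeeze=25)

```text
schema error: expected keys offset, yaw
```

Request:
send_rows([
  {"offset": [0, 0, 40], "yaw": 0},
  {"offset": [0, 0, 40], "yaw": 0},
  {"offset": [0, 0, 40], "yaw": 0},
  {"offset": [0, 0, 30], "yaw": 0},
  {"offset": [0, 0, 20], "yaw": 0},
  {"offset": [0, 0, 10], "yaw": 0},
  {"offset": [0, 0, 0], "yaw": 0},
  {"offset": [0, 0, 0], "yaw": 0},
])

```text
time: 3.65
tool_pos: [0.4374, -0.185, 0.0725]
tool_rot: [3.141, -0.001, -0.001]
contact_force: [0.1, -0.3, 0.9]
opening: 0.0916
grip_force: 0.0
```

Request:
send_rows([
  {"offset": [0, 0, 0], "yaw": 0},
  {"offset": [0, 0, 0], "yaw": 0},
  {"offset": [0, 0, 0], "yaw": 0},
  {"offset": [0, 0, 0], "yaw": 0},
  {"offset": [0, 0, 0], "yaw": 0},
  {"offset": [0, 0, 0], "yaw": 0},
  {"offset": [0, 0, 0], "yaw": 0},
  {"offset": [0, 0, 0], "yaw": 0},
], hand=1, squeeze=25)

```text
time: 4.45
tool_pos: [0.4371, -0.1843, 0.0718]
tool_rot: [3.142, -0.0, -0.0]
contact_force: [0.4, 0.4, 0.9]
opening: 0.0473
grip_force: 25.0
```

Request:
send_rows([
  {"offset": [0, 0, -20], "yaw": 0},
  {"offset": [0, 0, -40], "yaw": 0},
  {"offset": [0, 0, -40], "yaw": 0},
  {"offset": [0, 0, -30], "yaw": 0},
  {"offset": [0, 0, -10], "yaw": 0},
  {"offset": [7, -20, 0], "yaw": 0},
  {"offset": [13, -37, 0], "yaw": 0},
  {"offset": [14, -40, 0], "yaw": 0},
  {"offset": [14, -40, 0], "yaw": 0},
  {"offset": [14, -40, 0], "yaw": 0},
  {"offset": [14, -40, 0], "yaw": 0},
  {"offset": [14, -40, 0], "yaw": 0},
  {"offset": [14, -40, 0], "yaw": 0},
  {"offset": [14, -40, 0], "yaw": 0},
  {"offset": [14, -40, 0], "yaw": 0},
  {"offset": [14, -40, 0], "yaw": 0},
  {"offset": [13, -37, 0], "yaw": 0},
  {"offset": [7, -20, 0], "yaw": 0},
  {"offset": [0, 0, 0], "yaw": 0},
  {"offset": [0, 0, 0], "yaw": 0},
])

```text
time: 6.45
tool_pos: [0.6025, 0.2895, 0.2096]
tool_rot: [3.14, 0.003, 0.001]
contact_force: [0.3, -0.3, -1.2]
opening: 0.0476
grip_force: 25.0
```

Run:
```python
from h import *
s=status.observe();print(s['time'],s['tool_pos'],s['tool_rot'],s['grip_force'])
ci=camera_info('wrist');i=read_camera('wrist');cv2.imwrite('pics/w2.png',i[:,:,::-1])
i=read_camera('scene');cv2.imwrite('pics/s2.png',cv2.resize(i[220:420,200:500,::-1],None,fx=2.6,fy=2.6))
print(proj(ci,[[.61,.29,.003]]))
```

```text
6.45 [0.60246473 0.28949571 0.20961428] [3.14003372e+00 2.95254104e-03 6.60570946e-04] 24.99505341053009
[[316.48094977 204.09454732]]
```

View pics/w2.png

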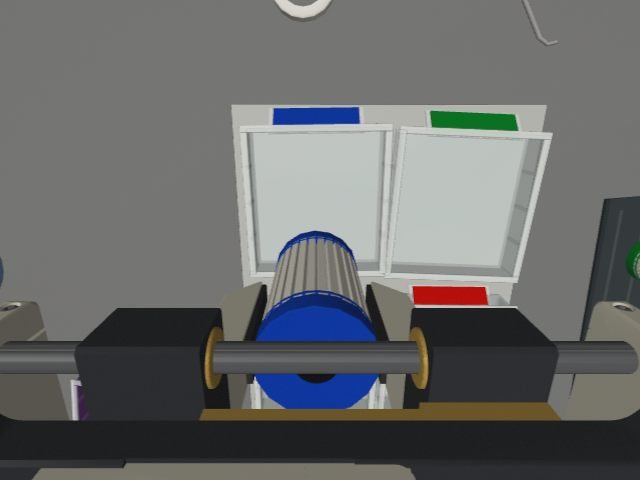

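View pics/s2.png

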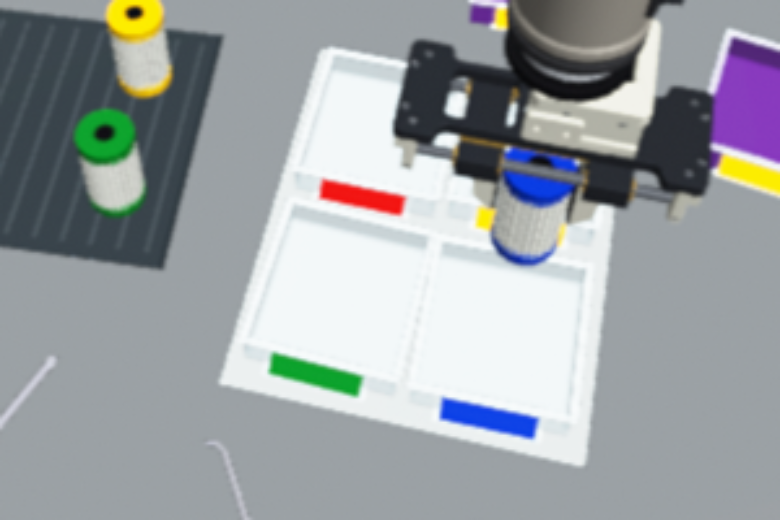

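Run:
```python
from h import *
ci=camera_info('wrist')
for z in(.032,.035):
  for q in[[(241,127),(392,126),(385,277),(250,280)],[(400,130),(549,135),(520,283),(386,280)]]:
    p=np.array([ray(ci,u,z) for u in q]);print(z,p.round(3).tolist(),p.mean(0).round(4))
cs=camera_info('scene')
# red / yellow rim corners from scene0 (crop of s2: /2.6 + (200,220)) and scene0
print('red rim back-left etc',[ray(cs,(u/2.6+200,v/2.6+220),.033).round(3) for u,v in[(320,50),(294,188),(290,205),(246,352),(588,262),(575,425)]])
```

```text
0.032 [[0.682, 0.351], [0.682, 0.227], [0.547, 0.225], [0.544, 0.352]] [0.6138 0.2888]
0.032 [[0.679, 0.22], [0.675, 0.096], [0.541, 0.097], [0.544, 0.224]] [0.6098 0.1594]
0.035 [[0.682, 0.351], [0.683, 0.228], [0.548, 0.226], [0.545, 0.351]] [0.6145 0.2888]
0.035 [[0.679, 0.221], [0.675, 0.098], [0.542, 0.099], [0.545, 0.224]] [0.6105 0.1606]
red rim back-left etc [array([0.388, 0.091]), array([0.535, 0.104]), array([0.551, 0.105]), array([0.685, 0.104]), array([0.548, 0.346]), array([0.685, 0.351])]
```

Request:
send_rows([
  {"offset": [10, 0, 20], "yaw": 0},
  {"offset": [0, 0, 35], "yaw": 0},
  {"offset": [0, 0, 35], "yaw": 0},
  {"offset": [0, 0, 25], "yaw": 0},
  {"offset": [0, 0, 10], "yaw": 0},
  {"offset": [0, 0, 3], "yaw": 0},
  {"offset": [0, 0, 2], "yaw": 0},
  {"offset": [0, 0, 2], "yaw": 0},
  {"offset": [0, 0, 0], "yaw": 0},
  {"offset": [0, 0, 0], "yaw": 0},
  {"offset": [0, 0, 0], "yaw": 0},
])

```text
time: 7.65
tool_pos: [0.6134, 0.2897, 0.0803]
tool_rot: [-3.141, -0.001, -0.0]
contact_force: [-0.0, 0.4, -0.0]
opening: 0.0478
grip_force: 25.0
```

Request:
send_rows([
  {"offset": [0, 0, 2], "yaw": 0},
  {"offset": [0, 0, 2], "yaw": 0},
  {"offset": [0, 0, 1], "yaw": 0},
  {"offset": [0, 0, 0], "yaw": 0},
  {"offset": [0, 0, 0], "yaw": 0},
])

```text
time: 8.15
tool_pos: [0.6132, 0.2896, 0.0746]
tool_rot: [3.141, 0.0, -0.0]
contact_force: [0.2, -0.6, -1.5]
opening: 0.0477
grip_force: 25.0
```

Request:
send_rows([
  {"offset": [0, 0, 1], "yaw": 0},
  {"offset": [0, 0, 1], "yaw": 0},
  {"offset": [0, 0, 0], "yaw": 0},
  {"offset": [0, 0, 0], "yaw": 0},
])

```text
time: 8.55
tool_pos: [0.6134, 0.2897, 0.0738]
tool_rot: [-3.141, -0.001, -0.0]
contact_force: [-1.5, -1.1, 6.4]
opening: 0.0477
grip_force: 25.0
```

Request:
send_rows([
  {"offset": [0, 0, 0], "yaw": 0},
  {"offset": [0, 0, 0], "yaw": 0},
  {"offset": [0, 0, 0], "yaw": 0},
  {"offset": [0, 0, 0], "yaw": 0},
  {"offset": [0, 0, 0], "yaw": 0},
  {"offset": [0, 0, -20], "yaw": 0},
  {"offset": [0, 0, -40], "yaw": 0},
  {"offset": [0, 0, -40], "yaw": 0},
  {"offset": [0, 0, -25], "yaw": 0},
  {"offset": [-21, 39, 0], "yaw": 0},
  {"offset": [-21, 39, 0], "yaw": 0},
  {"offset": [-21, 39, 0], "yaw": 0},
  {"offset": [-21, 39, 0], "yaw": 0},
  {"offset": [-20, 39, 0], "yaw": 0},
  {"offset": [-20, 39, 0], "yaw": 0},
  {"offset": [-20, 39, 0], "yaw": 0},
  {"offset": [-20, 40, 0], "yaw": 0},
  {"offset": [-20, 40, 0], "yaw": 0},
  {"offset": [0, 0, 0], "yaw": 0},
], hand=0)

```text
time: 10.45
tool_pos: [0.4272, -0.067, 0.1979]
tool_rot: [3.14, 0.001, -0.005]
contact_force: [-0.5, 0.2, 1.0]
opening: 0.0916
grip_force: 0.0
```

Request:
send_rows([
  {"offset": [0, 0, 30], "yaw": 0},
  {"offset": [0, 0, 40], "yaw": 0},
  {"offset": [0, 0, 35], "yaw": 0},
  {"offset": [0, 0, 15], "yaw": 0},
  {"offset": [0, 0, 6], "yaw": 0},
  {"offset": [0, 0, 0], "yaw": 0},
  {"offset": [0, 0, 0], "yaw": 0},
])

```text
time: 11.15
tool_pos: [0.4299, -0.0633, 0.0725]
tool_rot: [3.141, -0.002, 0.0]
contact_force: [0.1, -0.3, 0.7]
opening: 0.0916
grip_force: 0.0
```

Request:
send_rows([
  {"offset": [0, 0, 0], "yaw": 0},
  {"offset": [0, 0, 0], "yaw": 0},
  {"offset": [0, 0, 0], "yaw": 0},
  {"offset": [0, 0, 0], "yaw": 0},
  {"offset": [0, 0, 0], "yaw": 0},
  {"offset": [0, 0, 0], "yaw": 0},
  {"offset": [0, 0, 0], "yaw": 0},
  {"offset": [0, 0, 0], "yaw": 0},
], hand=1)

```text
time: 11.95
tool_pos: [0.4291, -0.0634, 0.0717]
tool_rot: [3.141, -0.0, -0.0]
contact_force: [0.6, -0.1, 1.2]
opening: 0.0475
grip_force: 25.0
```

Run:
```python
from h import *
i=read_camera('scene');cv2.imwrite('pics/s3.png',cv2.resize(i[180:420,100:460,::-1],None,fx=2,fy=2))
```

```text
(no output)
```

View pics/s3.png

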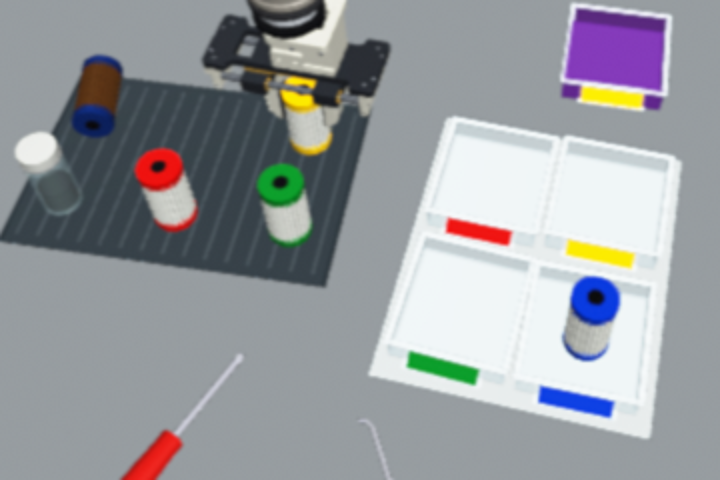

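Blue stands centred in its tray at (590,320). The yellow one is in the grip, and the red and yellow trays are clear of the arm. I'll compute their centres from the rims.

Run:
```python
from h import *
ci=camera_info('scene')
for n,q in dict(red=[(450,118),(558,136),(544,237),(428,218)],yel=[(562,137),(678,158),(662,263),(548,240)],gr=[(423,234),(533,258),(514,377),(390,350)],bl=[(540,260),(656,286),(640,407),(517,380)]).items():
    p=np.array([ray(ci,(u/2+100,v/2+180),.033) for u,v in q]);print(n,p.round(3).tolist(),p.mean(0).round(4))
```

```text
red [[0.386, 0.095], [0.383, 0.222], [0.521, 0.229], [0.526, 0.104]] [0.454  0.1625]
yel [[0.384, 0.226], [0.383, 0.358], [0.524, 0.354], [0.524, 0.234]] [0.4535 0.293 ]
gr [[0.547, 0.103], [0.549, 0.222], [0.684, 0.228], [0.684, 0.104]] [0.6159 0.1645]
bl [[0.55, 0.23], [0.552, 0.351], [0.686, 0.349], [0.686, 0.231]] [0.6183 0.2902]
```

Request:
send_rows([
  {"offset": [0, 0, -20], "yaw": 0},
  {"offset": [0, 0, -40], "yaw": 0},
  {"offset": [0, 0, -40], "yaw": 0},
  {"offset": [0, 0, -20], "yaw": 0},
  {"offset": [2, -22, 0], "yaw": 0},
  {"offset": [2, -36, 0], "yaw": 0},
  {"offset": [3, -40, 0], "yaw": 0},
  {"offset": [3, -40, 0], "yaw": 0},
  {"offset": [3, -40, 0], "yaw": 0},
  {"offset": [3, -40, 0], "yaw": 0},
  {"offset": [3, -40, 0], "yaw": 0},
  {"offset": [2, -38, 0], "yaw": 0},
  {"offset": [2, -36, 0], "yaw": 0},
  {"offset": [1, -22, 0], "yaw": 0},
  {"offset": [0, 0, 0], "yaw": 0},
  {"offset": [0, 0, 0], "yaw": 0},
])

```text
time: 13.6
tool_pos: [0.4527, 0.2906, 0.1911]
tool_rot: [3.141, 0.001, 0.001]
contact_force: [0.4, -0.8, -0.5]
opening: 0.0476
grip_force: 25.0
```

Request:
send_rows([
  {"offset": [0, 0, 25], "yaw": 0},
  {"offset": [0, 0, 35], "yaw": 0},
  {"offset": [0, 0, 30], "yaw": 0},
  {"offset": [0, 0, 16], "yaw": 0},
  {"offset": [0, 0, 5], "yaw": 0},
  {"offset": [0, 0, 3], "yaw": 0},
  {"offset": [0, 0, 1], "yaw": 0},
  {"offset": [0, 0, 1], "yaw": 0},
  {"offset": [0, 0, 0], "yaw": 0},
  {"offset": [0, 0, 0], "yaw": 0},
  {"offset": [0, 0, 0], "yaw": 0},
])

```text
time: 14.7
tool_pos: [0.4533, 0.2908, 0.076]
tool_rot: [-3.141, -0.001, -0.0]
contact_force: [0.8, 0.6, -0.8]
opening: 0.0476
grip_force: 25.0
```

Request:
send_rows([
  {"offset": [0, 0, 1], "yaw": 0},
  {"offset": [0, 0, 1], "yaw": 0},
  {"offset": [0, 0, 0.7], "yaw": 0},
  {"offset": [0, 0, 0], "yaw": 0},
  {"offset": [0, 0, 0], "yaw": 0},
])

```text
time: 15.2
tool_pos: [0.4532, 0.2907, 0.0737]
tool_rot: [-3.142, -0.001, -0.0]
contact_force: [-2.2, -1.7, 7.0]
opening: 0.0473
grip_force: 25.0
```

Request:
send_rows([
  {"offset": [0, 0, 0], "yaw": 0},
  {"offset": [0, 0, 0], "yaw": 0},
  {"offset": [0, 0, 0], "yaw": 0},
  {"offset": [0, 0, 0], "yaw": 0},
  {"offset": [0, 0, 0], "yaw": 0},
  {"offset": [0, 0, -20], "yaw": 0},
  {"offset": [0, 0, -40], "yaw": 0},
  {"offset": [0, 0, -40], "yaw": 0},
  {"offset": [0, 0, -25], "yaw": 0},
  {"offset": [11, 37, 0], "yaw": 0},
  {"offset": [11, 37, 0], "yaw": 0},
  {"offset": [11, 37, 0], "yaw": 0},
  {"offset": [11, 37, 0], "yaw": 0},
  {"offset": [12, 38, 0], "yaw": 0},
  {"offset": [12, 38, 0], "yaw": 0},
  {"offset": [12, 38, 0], "yaw": 0},
  {"offset": [11, 38, 0], "yaw": 0},
  {"offset": [11, 38, 0], "yaw": 0},
  {"offset": [0, 0, 0], "yaw": 0},
], hand=0)

```text
time: 17.1
tool_pos: [0.5561, -0.0518, 0.1978]
tool_rot: [3.14, -0.001, -0.005]
contact_force: [0.4, -0.1, -0.6]
opening: 0.0921
grip_force: 0.0
```

Request:
send_rows([
  {"offset": [0, 0, 30], "yaw": 0},
  {"offset": [0, 0, 40], "yaw": 0},
  {"offset": [0, 0, 35], "yaw": 0},
  {"offset": [0, 0, 15], "yaw": 0},
  {"offset": [0, 0, 6], "yaw": 0},
  {"offset": [0, 0, 0], "yaw": 0},
  {"offset": [0, 0, 0], "yaw": 0},
])

```text
time: 17.8
tool_pos: [0.5558, -0.0473, 0.0731]
tool_rot: [3.141, -0.002, 0.0]
contact_force: [-0.0, -0.6, -0.1]
opening: 0.092
grip_force: 0.0
```

Request:
send_rows([
  {"offset": [0, 0, 0], "yaw": 0},
  {"offset": [0, 0, 0], "yaw": 0},
  {"offset": [0, 0, 0], "yaw": 0},
  {"offset": [0, 0, 0], "yaw": 0},
  {"offset": [0, 0, 0], "yaw": 0},
  {"offset": [0, 0, 0], "yaw": 0},
  {"offset": [0, 0, 0], "yaw": 0},
  {"offset": [0, 0, 0], "yaw": 0},
], hand=1)

```text
time: 18.6
tool_pos: [0.5551, -0.0474, 0.072]
tool_rot: [3.142, -0.0, -0.0]
contact_force: [-0.2, 0.3, -0.6]
opening: 0.0475
grip_force: 25.0
```

Request:
send_rows([
  {"offset": [0, 0, -20], "yaw": 0},
  {"offset": [0, 0, -40], "yaw": 0},
  {"offset": [0, 0, -40], "yaw": 0},
  {"offset": [0, 0, -20], "yaw": 0},
  {"offset": [6, -22, 0], "yaw": 0},
  {"offset": [9, -34, 0], "yaw": 0},
  {"offset": [11, -38, 0], "yaw": 0},
  {"offset": [11, -38, 0], "yaw": 0},
  {"offset": [9, -34, 0], "yaw": 0},
  {"offset": [7, -26, 0], "yaw": 0},
  {"offset": [4, -16, 0], "yaw": 0},
  {"offset": [0, 0, 0], "yaw": 0},
  {"offset": [0, 0, 0], "yaw": 0},
])

```text
time: 19.9
tool_pos: [0.6119, 0.16, 0.1916]
tool_rot: [3.141, 0.001, 0.0]
contact_force: [-0.7, -0.1, -0.8]
opening: 0.0477
grip_force: 25.0
```

Request:
send_rows([
  {"offset": [0, 0, 25], "yaw": 0},
  {"offset": [0, 0, 35], "yaw": 0},
  {"offset": [0, 0, 30], "yaw": 0},
  {"offset": [0, 0, 16], "yaw": 0},
  {"offset": [0, 0, 5], "yaw": 0},
  {"offset": [0, 0, 3], "yaw": 0},
  {"offset": [0, 0, 1], "yaw": 0},
  {"offset": [0, 0, 1], "yaw": 0},
  {"offset": [0, 0, 1], "yaw": 0},
  {"offset": [0, 0, 1], "yaw": 0},
  {"offset": [0, 0, 0.7], "yaw": 0},
  {"offset": [0, 0, 0], "yaw": 0},
  {"offset": [0, 0, 0], "yaw": 0},
  {"offset": [0, 0, 0], "yaw": 0},
])

```text
time: 21.3
tool_pos: [0.6124, 0.1607, 0.074]
tool_rot: [-3.142, -0.001, -0.0]
contact_force: [-1.3, 0.7, 5.2]
opening: 0.0477
grip_force: 25.0
```

Contact is made, so I'll release and go for red at (0.565,-0.177): dx -47, dy -338.

Request:
send_rows([
  {"offset": [0, 0, 0], "yaw": 0},
  {"offset": [0, 0, 0], "yaw": 0},
  {"offset": [0, 0, 0], "yaw": 0},
  {"offset": [0, 0, 0], "yaw": 0},
  {"offset": [0, 0, 0], "yaw": 0},
  {"offset": [0, 0, -20], "yaw": 0},
  {"offset": [0, 0, -40], "yaw": 0},
  {"offset": [0, 0, -40], "yaw": 0},
  {"offset": [0, 0, -25], "yaw": 0},
  {"offset": [-5, 37, 0], "yaw": 0},
  {"offset": [-5, 37, 0], "yaw": 0},
  {"offset": [-5, 37, 0], "yaw": 0},
  {"offset": [-5, 37, 0], "yaw": 0},
  {"offset": [-5, 38, 0], "yaw": 0},
  {"offset": [-5, 38, 0], "yaw": 0},
  {"offset": [-6, 38, 0], "yaw": 0},
  {"offset": [-6, 38, 0], "yaw": 0},
  {"offset": [-5, 38, 0], "yaw": 0},
  {"offset": [0, 0, 0], "yaw": 0},
], hand=0)

```text
time: 23.2
tool_pos: [0.5643, -0.1819, 0.1982]
tool_rot: [3.14, -0.0, -0.005]
contact_force: [0.2, 0.8, -0.2]
opening: 0.0918
grip_force: 0.0
```

Request:
send_rows([
  {"offset": [0, 0, 30], "yaw": 0},
  {"offset": [0, 0, 40], "yaw": 0},
  {"offset": [0, 0, 35], "yaw": 0},
  {"offset": [0, 0, 15], "yaw": 0},
  {"offset": [0, 0, 6], "yaw": 0},
  {"offset": [0, 0, 0], "yaw": 0},
  {"offset": [0, 0, 0], "yaw": 0},
])

```text
time: 23.9
tool_pos: [0.5658, -0.1774, 0.0734]
tool_rot: [3.141, -0.002, 0.0]
contact_force: [-0.0, 0.5, -0.1]
opening: 0.0919
grip_force: 0.0
```

Request:
send_rows([
  {"offset": [0, 0, 0], "yaw": 0},
  {"offset": [0, 0, 0], "yaw": 0},
  {"offset": [0, 0, 0], "yaw": 0},
  {"offset": [0, 0, 0], "yaw": 0},
  {"offset": [0, 0, 0], "yaw": 0},
  {"offset": [0, 0, 0], "yaw": 0},
  {"offset": [0, 0, 0], "yaw": 0},
  {"offset": [0, 0, 0], "yaw": 0},
], hand=1)

```text
time: 24.7
tool_pos: [0.565, -0.1774, 0.0723]
tool_rot: [3.142, 0.0, -0.0]
contact_force: [-0.9, 0.1, 0.2]
opening: 0.0478
grip_force: 25.0
```

Request:
send_rows([
  {"offset": [0, 0, -20], "yaw": 0},
  {"offset": [0, 0, -40], "yaw": 0},
  {"offset": [0, 0, -40], "yaw": 0},
  {"offset": [0, 0, -20], "yaw": 0},
  {"offset": [-7, -20, 0], "yaw": 0},
  {"offset": [-11, -34, 0], "yaw": 0},
  {"offset": [-13, -39, 0], "yaw": 0},
  {"offset": [-13, -39, 0], "yaw": 0},
  {"offset": [-13, -39, 0], "yaw": 0},
  {"offset": [-13, -39, 0], "yaw": 0},
  {"offset": [-13, -39, 0], "yaw": 0},
  {"offset": [-12, -36, 0], "yaw": 0},
  {"offset": [-10, -32, 0], "yaw": 0},
  {"offset": [-7, -21, 0], "yaw": 0},
  {"offset": [0, 0, 0], "yaw": 0},
  {"offset": [0, 0, 0], "yaw": 0},
])

```text
time: 26.3
tool_pos: [0.4531, 0.1607, 0.1923]
tool_rot: [3.141, -0.0, 0.001]
contact_force: [-0.2, 0.1, -0.9]
opening: 0.0473
grip_force: 25.0
```

Request:
send_rows([
  {"offset": [0, 0, 25], "yaw": 0},
  {"offset": [0, 0, 35], "yaw": 0},
  {"offset": [0, 0, 30], "yaw": 0},
  {"offset": [0, 0, 16], "yaw": 0},
  {"offset": [0, 0, 5], "yaw": 0},
  {"offset": [0, 0, 3], "yaw": 0},
  {"offset": [0, 0, 1], "yaw": 0},
  {"offset": [0, 0, 1], "yaw": 0},
  {"offset": [0, 0, 1], "yaw": 0},
  {"offset": [0, 0, 1], "yaw": 0},
  {"offset": [0, 0, 0.7], "yaw": 0},
  {"offset": [0, 0, 0], "yaw": 0},
  {"offset": [0, 0, 0], "yaw": 0},
  {"offset": [0, 0, 0], "yaw": 0},
])

```text
time: 27.7
tool_pos: [0.4534, 0.1607, 0.0743]
tool_rot: [-3.142, -0.001, -0.0]
contact_force: [-1.2, -0.8, 5.3]
opening: 0.0476
grip_force: 25.0
```

Request:
send_rows([
  {"offset": [0, 0, 0], "yaw": 0},
  {"offset": [0, 0, 0], "yaw": 0},
  {"offset": [0, 0, 0], "yaw": 0},
  {"offset": [0, 0, 0], "yaw": 0},
  {"offset": [0, 0, 0], "yaw": 0},
  {"offset": [0, 0, -20], "yaw": 0},
  {"offset": [0, 0, -40], "yaw": 0},
  {"offset": [0, 0, -40], "yaw": 0},
  {"offset": [0, 0, -40], "yaw": 0},
  {"offset": [0, 40, 0], "yaw": 0},
  {"offset": [0, 40, 0], "yaw": 0},
  {"offset": [0, 40, 0], "yaw": 0},
  {"offset": [0, 40, 0], "yaw": 0},
  {"offset": [0, 40, 0], "yaw": 0},
  {"offset": [0, 0, 0], "yaw": 0},
  {"offset": [0, 0, 0], "yaw": 0},
  {"offset": [0, 0, 0], "yaw": 0},
], hand=0)

```text
time: 29.4
tool_pos: [0.4529, -0.0385, 0.2135]
tool_rot: [-3.141, 0.0, 0.0]
contact_force: [0.1, 0.8, 0.1]
opening: 0.0919
grip_force: 0.0
```

Run:
```python
from h import *
i=read_camera('scene');cv2.imwrite('pics/s4.png',cv2.resize(i[180:420,100:460,::-1],None,fx=2,fy=2))
```

```text
(no output)
```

View pics/s4.png

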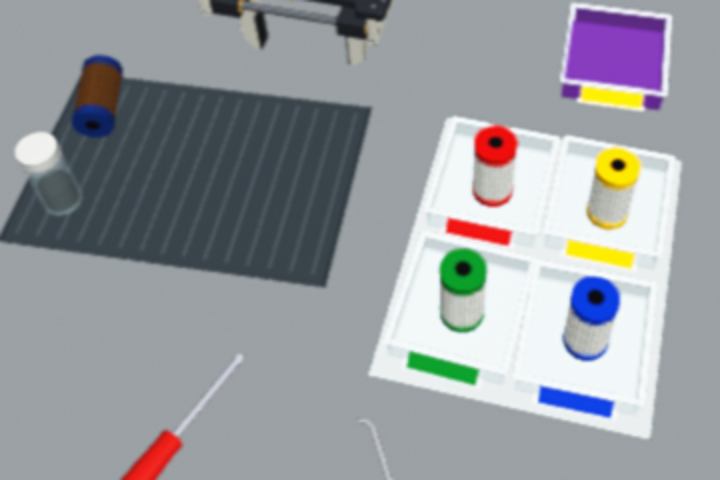

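All four stand centred in the trays of their colour: red (495,165), yellow (612,190), green (462,290), blue (590,320). The jar and the stained cartridge have not moved, and the arm is clear.

```bash
python3 -c "
from cell import ticket
print(ticket.hand_in())"
```

```text
the job is handed in; nothing more can be done
None
```

The job is handed in: the last picture shows all four clean cartridges upright in the trays of their colour, with the jar and the stained cartridge where they were on the mat; the hand-in returned no verdict.

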